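# Close the spice tops and bring the mill to the front

### The arm

A 7-joint arm with a two-finger parallel gripper is mounted at the origin on the work surface. World frame = base frame: x ahead of the robot, y to its left, z up, the work surface at z = 0. Lengths are in m, angles in rad, forces in N, time in s.
With the tool pointing down it reaches from about 0.4 to 0.75 m from the base axis. Payload 19.5 kg.
Tool frame: the origin (TCP) lies midway between the tips of the shut fingers; the grasp point (between the pads) lies 19 mm behind it (grip_point_offset is the distance from the TCP to the grasp point, in m); z points along the fingers, y is the line along which they close (so a half turn about z gives the same grasp; the last joint's range is limited). The gripper opens to 85 mm and grips with 20 to 120 N. Pads are 22 mm wide; open, the fingers measure 114 mm over their backs; the gripper's body (76 mm by 85 mm) begins 54 mm behind the grasp point. The pads swing forward as they close: fully open they stand 13 mm farther back than shut.
Start: joints at [-1.166, 0.707, -0.028, 1.485, 0.022, 0.951, -0.075], TCP at [0.248, 0.519, 0.231] pointing down, gripper open.
Joint ranges: [-2.71, 2.71], [-0.32, 2.16], [-1.57, 1.52], [0, 2.45], [-1.46, 4.6], [0, 2.02], [-2.83, 2.83]. Speed limits (rad/s): [1.89, 1.89, 2.57, 2.57, 3.01, 3.01, 3.01].

### API

Orientations are given as a unit quaternion [x, y, z, w].
In Python, from bench import sense, grab_frame, hand_in, grip_point_offset gives the robot as it stands. The module is installed in compiled form; this text tells all that it offers.
- The arm moves only by the tool jog_arm, never from a script. Its arguments are lists of equal length, an entry for each row: "delta_pos": the shift along the tool's x, y, z in m, a list of three; "turn": the turn, a rotation vector about the tool's x, y, z in rad, a list of three; "gripper": the opening, from 0 (shut) to 1 (fully open). In form: {"delta_pos": [[x, y, z], ...], "turn": [[ax, ay, az], ...], "gripper": [gripper, ...]}. A call has 1 to 10 rows; each row shifts and turns the commanded pose from where the row before left it, along the tool's axes as they then stand; what a row does not reach is not made up. A row lasts 1/8 s, in which the tool goes at most 62.5 mm and 10.7 degrees, less where a joint would pass 70% of its speed; a pose out of reach is approached as far as the arm can. A call with a gripper value outside its range is refused whole. The fingers move at their own pace and stop on an object; "force" is the grip in N (left out, the last holds). Time passes only in rows, so rows that do not move let the fingers close. It gives the time, the measured TCP pose, the force, the opening and the grip force at its end, in the units of the state.
- sense(): the state, without advancing time (a new reading comes with each control period).
- grab_frame(name): name is "scene" or "top" or "wrist"; returns a dict with "frame" (420x560x3 uint8, red, green, blue), "range_z" (420x560 float32, m along the optical axis (not along the pixel's ray), 0 where there is no reading), "fovy" (degrees; the focal length in pixels is half the picture's height over the tangent of half this angle, whatever the lens; pixels are square), "cx", "cy" (the principal point, pixels), "distortion" ([k1, k2, p1, p2, k3] as OpenCV has them; the pictures are not rectified), "pose" (4x4, takes a point from camera to world coordinates). Camera axes: x right, y up, looking along -z (the intrinsics and any distortion apply to the point x, -y, -z); pixel columns grow to the right and rows downward; lengths in m; the calibration is good to about 2 mm. A picture is of the moment at which its call begins.
- hand_in(): hands the job in; it is judged then, once.
The state is a dict: "t": time; "joint_pos": joint angles; "joint_vel": joint speeds; "joint_torque": joint torques, N m; "ee_pos": TCP position; "tool_rot": TCP orientation; "ft_force": force on the tool from outside, world axes, zero at the start; "wrist_torque": the same for the moment, N m; "finger_gap": opening from 0.0 (shut) to 1.0 (fully open); "gripper_force": force on a finger pad.
Only numpy, scipy, OpenCV 4.12 (cv2) and the standard library are available. Lean on these libraries where they do the work, as an engineer would, in place of code of your own. Each camera call takes 0.05 s, during which the arm holds its last target. There are 200 camera calls.

### The job

Three jars of the revolving spice rack have been left with their twist tops open: first turn each of these tops clockwise to its stop, so that nothing shakes out when the rack goes round. Then turn the rack until the tall mill faces the front, centred behind the spoon ledge of the board, and finish with the gripper closed on the rack (by the mill or by the centre knob), holding it still there: do not let go. Leave the other kitchen things where they are.

Things in the scene. Friction and masses are not known exactly. Their poses are not given: they have to be found in the camera images.
- board: Fixed bamboo base board of the spice rack, 315 x 250 x 18 mm. Origin on the turntable's axis at worktop height; z up, x to the back. The front is its -x side, towards the robot (within 20 degrees), where the board runs 190 mm out from the axis and has a spoon ledge with 7 mm lips, 120 to 190 mm before the axis.
- rack: Turntable with all it carries, origin on its axis at worktop height. Spins lightly, endlessly both ways. Disc 224 mm across, top at height 36 mm (above the worktop); steel holder plate at 80 mm; round centre knob 34 mm across at 154 to 170 mm, top 176 mm. Six glass jars fixed in it on an 80 mm radius, 60 degrees apart; two have flat lids, top 134 mm. x axis: away from the mill.
- mill_head (a point): Point on the axis of the mill's head, height 161 mm. The mill is the tallest jar: black, round, finely ribbed head 36 mm across from height 136 to 176 mm, top 185 mm. The head does not turn in the mill, nor the mill in the rack. To turn the rack, take the head between the fingers and lead it along its 80 mm radius circle about the board's origin. x axis: inwards to the rack's axis.
- dial_a_bar (a point): Grip point of a twist top, the next jar anticlockwise from the mill seen from above: on the jar's axis, height 144 mm, 80 mm from the rack's axis. The top is a grey disc 45 mm across (upper face at height 135 mm) with a raised straight black bar 38 mm long, 10 mm wide, reaching up to height 152 mm. x axis: along the bar; z up.
- dial_a (a joint): Turn of that top in rad: 0 wide open (bar points at the rack's axis), grows clockwise seen from above, 1.57 at the stop = shut (bar lies along the rim, square to the line to the rack's axis). Starts 0.3 to 0.9; it stays where it is left, with about 0.06 N m of friction.
- dial_b_bar (a point): Grip point of a twist top, the jar straight across from the mill: on the jar's axis, height 144 mm, 80 mm from the rack's axis. The top is a grey disc 45 mm across (upper face at height 135 mm) with a raised straight black bar 38 mm long, 10 mm wide, reaching up to height 152 mm. x axis: along the bar; z up.
- dial_b (a joint): Turn of that top in rad: 0 wide open (bar points at the rack's axis), grows clockwise seen from above, 1.57 at the stop = shut (bar lies along the rim, square to the line to the rack's axis). Starts 0.3 to 0.9; it stays where it is left, with about 0.06 N m of friction.
- dial_c_bar (a point): Grip point of a twist top, the second jar clockwise from the mill: on the jar's axis, height 144 mm, 80 mm from the rack's axis. The top is a grey disc 45 mm across (upper face at height 135 mm) with a raised straight black bar 38 mm long, 10 mm wide, reaching up to height 152 mm. x axis: along the bar; z up.
- dial_c (a joint): Turn of that top in rad: 0 wide open (bar points at the rack's axis), grows clockwise seen from above, 1.57 at the stop = shut (bar lies along the rim, square to the line to the rack's axis). Starts 0.3 to 0.9; it stays where it is left, with about 0.06 N m of friction.
- spoon: Steel measuring spoon, 130 mm long, lying on the board's ledge; to be left alone. Origin: middle of its length, at its underside.
- oil: Green glass oil bottle, 62 mm across, 220 mm tall, behind the board; to be left alone. Origin: centre of its underside.
- mug: White mug, 80 mm across, 92 mm tall, left of the board; to be left alone. Origin: centre of its underside.
- tub: White food tub with lid, 100 mm across, 88 mm tall, right of the board; to be left alone. Origin: centre of its underside.
- salt: Small salt jar, 48 mm across, 75 mm tall, behind the board to the right; to be left alone. Origin: centre of its underside.
- trivet: Round cork trivet, 150 mm across, 12 mm thick, lying in front and to the left; to be left alone. Origin: centre of its underside.
- spatula: Spatula with wooden handle and steel blade, 280 mm long, lying on the worktop in front and to the right; to be left alone. Origin: middle of its length, at its underside.

How it is judged:
By the outcome, as a careful person would: the job done as asked, in the order asked, and still so for the second after the job is handed in, while the arm keeps its last pose, push and grip.
It also fails if it takes over 64 s, if anything falls off the work surface, if the arm or the gripper's body presses on something with over 40 N, if the wrist force passes 120 N, or if a joint passes its speed limit or range.

## Working session

There is one attempt and no reset: what is moved stays moved. The work goes in short steps, Python scripts to look and compute and a tool call to move; the robot and the scene stay as the last step left them, time stands still between calls to the robot, and variables do not carry over. Pictures are saved under pics/ and viewed, at most 10 in all, crops included, and the job is handed in when it is done.

Besides the shell and the picture viewer there is one more tool, called after ">>>" in YAML: its name, and indented under it one key for each argument. jog_arm: Moves the arm, as the interface text tells. Its arguments: {"type":"object","properties":{"delta_pos":{"type":"array","items":{"type":"array","items":{"type":"number"}}},"turn":{"type":"array","items":{"type":"array","items":{"type":"number"}}},"gripper":{"type":"array","items":{"type":"number"}},"force":{"type":"number"}},"required":["delta_pos","turn","gripper"]}

```bash
mkdir -p pics
python3 - <<'E'
from bench import *
import cv2,numpy as np
s=sense();print(s['t'],s['ee_pos'],s['tool_rot'],grip_point_offset)
for n in("top","scene"):
    f=grab_frame(n);np.savez(f"{n}.npz",**f)
    cv2.imwrite(f"pics/{n}0.png",f['frame'][:,:,::-1]);print(n,f['fovy'],f['cx'],f['cy'],f['distortion'],np.round(f['pose'],3).tolist())
E
```

```text
0.0 [0.24831723 0.51830605 0.23084419] [ 2.21529982e-01  9.75153403e-01 -5.44092047e-04 -1.08102168e-04] 0.0187
top 46.332841529020655 291.3602024412711 213.06416369626763 [-0.15971824  0.          0.          0.          0.        ] [[-0.002, 0.986, -0.167, 0.317], [-1.0, 0.002, 0.022, 0.012], [0.022, 0.167, 0.986, 1.402], [0.0, 0.0, 0.0, 1.0]]
scene 45.35622670266909 281.5969724001341 212.3363588427199 [-0.07058193  0.          0.          0.          0.        ] [[-0.471, -0.724, 0.503, 1.245], [0.882, -0.379, 0.28, 0.396], [-0.012, 0.576, 0.818, 1.304], [0.0, 0.0, 0.0, 1.0]]
```

View pics/top0.png

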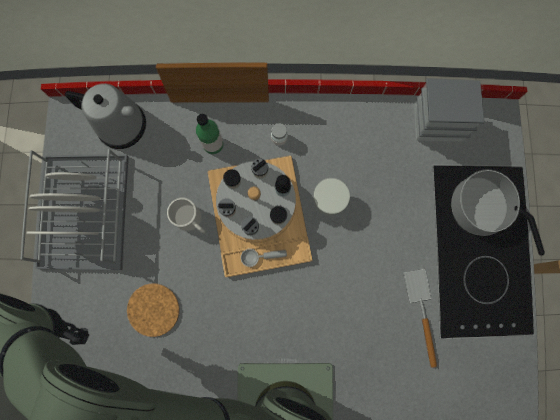

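View pics/scene0.png

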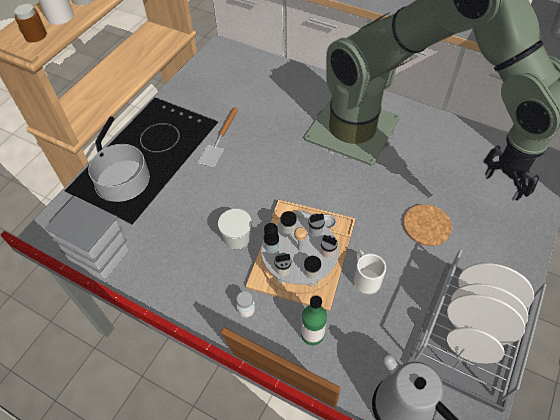

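The top view shows the rack's knob at about (254,193). The dials are at (260,167), (227,208) and (251,227), so by the layout the mill is at (283,184). I'll measure the knob and the board next.

```bash
cat > h.py <<'E'
import cv2,numpy as np
from bench import *
from scipy.spatial.transform import Rotation as R
def cam(f):
    fl=210/np.tan(np.radians(float(f['fovy']))/2)
    return np.array([[fl,0,float(f['cx'])],[0,fl,float(f['cy'])],[0,0,1]]),np.array(f['distortion'],float)
def ray(f,uv,z):
    K,D=cam(f);n=cv2.undistortPoints(np.array(uv,float).reshape(-1,1,2),K,D)[:,0]
    d=np.c_[n[:,0],-n[:,1],-np.ones(len(n))]@f['pose'][:3,:3].T;o=f['pose'][:3,3]
    return o+d*((z-o[2])/d[:,2])[:,None]
def cloud(f):
    h,w=f['range_z'].shape;K,D=cam(f)
    u,v=np.meshgrid(np.arange(w),np.arange(h));n=cv2.undistortPoints(np.stack([u,v],-1).reshape(-1,1,2).astype(float),K,D)[:,0]
    r=f['range_z'].reshape(-1,1);p=np.c_[n[:,0],-n[:,1],-np.ones(len(n))]*r
    return (p@f['pose'][:3,:3].T+f['pose'][:3,3]).reshape(h,w,3)
def ortho(f,c,half,z,px=600):
    # view of plane z: up = +x, left = +y
    g=np.linspace(half,-half,px);Y,X=np.meshgrid(c[1]+g,c[0]+g)
    P=np.c_[X.ravel(),Y.ravel(),np.full(X.size,z)]
    q=(P-f['pose'][:3,3])@f['pose'][:3,:3];K,D=cam(f);q[:,1:]*=-1
    uv,_=cv2.projectPoints(q,np.zeros(3),np.zeros(3),K,D)
    m=uv.reshape(px,px,2).astype(np.float32);return cv2.remap(f['frame'],m[...,0],m[...,1],cv2.INTER_LINEAR)
E
python3 - <<'E'
from h import *
for n,k in(("top",(254,193)),("scene",(300,233))):
    f=dict(np.load(n+".npz"));P=cloud(f)
    hsv=cv2.cvtColor(f['frame'],cv2.COLOR_RGB2HSV);m=((hsv[...,0]<22)&(hsv[...,1]>90)&(P[...,2]>.15)&(P[...,2]<.19)).astype(np.uint8)
    _,l,st,c=cv2.connectedComponentsWithStats(m)
    for i in range(1,len(st)):
        if st[i][4]>15 and np.hypot(*(c[i]-k))<25: print(n,st[i],c[i],ray(f,c[i],.174),np.median(P[l==i],0))
    b=((P[...,2]<.03)&(P[...,2]>.012)&(hsv[...,1]>70)).astype(np.uint8)
    cs,_=cv2.findContours(b,0,1);cc=max(cs,key=cv2.contourArea)
    W=ray(f,cc.reshape(-1,2),.018)[:,:2].astype(np.float32);r=cv2.minAreaRect(W);print(r,cv2.boxPoints(r))
E
```

```text
top [248 187  12  13 122] [253.58196721 192.82786885] [[0.57766951 0.08161447 0.174     ]] [0.57778564 0.08070868 0.1730908 ]
((0.5471150875091553, 0.07612558454275131), (0.31223219633102417, 0.2510773539543152), 10.79516315460205) [[ 0.37024856  0.17020233]
 [ 0.41727495 -0.07643174]
 [ 0.7239816  -0.01795116]
 [ 0.6769552   0.2286829 ]]
scene [294 227  13  13 124] [300.0483871  233.44354839] [[0.5876945 0.0854194 0.174    ]] [0.58689512 0.08489455 0.17292114]
((0.5490347146987915, 0.0762045755982399), (0.32444557547569275, 0.25159522891044617), 11.166716575622559) [[ 0.36552066  0.16820379]
 [ 0.41424567 -0.07862821]
 [ 0.7325488  -0.01579463]
 [ 0.68382376  0.23103736]]
```

>>> jog_arm:
  delta_pos:
    - [-0.047,-0.026,-0.012]
    - [-0.047,-0.026,-0.012]
    - [-0.047,-0.026,-0.012]
    - [-0.047,-0.026,-0.012]
    - [-0.047,-0.026,-0.012]
    - [-0.047,-0.026,-0.012]
    - [-0.047,-0.026,-0.012]
    - [-0.047,-0.026,-0.012]
    - [-0.03,-0.015,-0.012]
    - [0,0,0]
  turn:
    - [0,0,0]
    - [0,0,0]
    - [0,0,0]
    - [0,0,0]
    - [0,0,0]
    - [0,0,0]
    - [0,0,0]
    - [0,0,0]
    - [0,0,0]
    - [0,0,0]
  gripper: [0.5,0.5,0.5,0.5,0.5,0.5,0.5,0.5,0.5,0.5]

```text
t: 1.35
ee_pos: [0.5193, 0.1399, 0.3394]
tool_rot: [0.223, 0.975, -0.0, 0.0]
ft_force: [0.0, 0.7, 0.1]
finger_gap: 0.502
gripper_force: 0.0
```

Run:
```python
from h import *
s=sense();print(s['t'],s['ee_pos'],s['tool_rot'],s['joint_pos'].round(2) if hasattr(s['joint_pos'],'round') else s['joint_pos'])
f=grab_frame("wrist");np.savez("w1.npz",**f);print(np.round(f['pose'],3).tolist(),f['fovy'])
cv2.imwrite("pics/w1.png",f['frame'][:,:,::-1])
```

```text
1.35 [0.51933518 0.1398754  0.33942918] [ 2.23304838e-01  9.74748547e-01 -2.77394130e-04  3.78301391e-04] [-0.29  0.54 -0.06  1.42  0.03  1.18  0.76]
[[0.436, -0.861, -0.263, 0.452], [0.9, 0.417, 0.127, 0.173], [0.001, -0.292, 0.956, 0.482], [0.0, 0.0, 0.0, 1.0]] 67.51644495922608
```

View pics/w1.png

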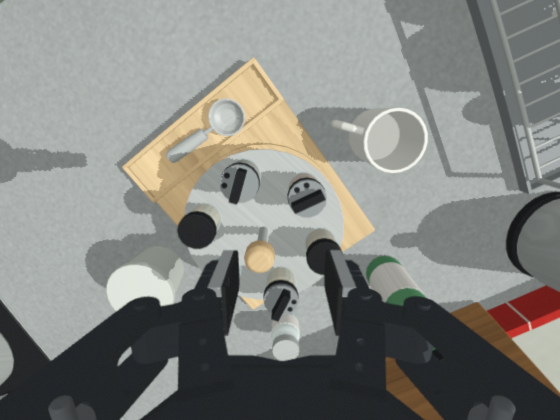

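The wrist view shows the knob at (259,256), dials at (240,183), (307,197) and (283,297), and flat lids at (197,230) and (322,255). The mill is hidden behind the left finger. I'll measure the bars with height masks.

```bash
cat > meas.py <<'E'
from h import *
def meas(f,ax=(.58,.083)):
    P=cloud(f);Z=P[...,2];out={}
    near=np.hypot(P[...,0]-ax[0],P[...,1]-ax[1])<.115
    hsv=cv2.cvtColor(f['frame'],cv2.COLOR_RGB2HSV)
    m=(near&(Z>.145)&(Z<.158)&(hsv[...,2]<75)).astype(np.uint8)
    n,l,st,c=cv2.connectedComponentsWithStats(m)
    for i in range(1,n):
        if st[i][4]<40: continue
        v,u=np.nonzero(l==i);W=ray(f,np.c_[u,v],.152)[:,:2].astype(np.float32)
        r=cv2.minAreaRect(W);b=cv2.boxPoints(r);e=[b[1]-b[0],b[2]-b[1]];e=max(e,key=np.linalg.norm)
        d=np.array(r[0])-ax
        print('bar px',c[i].round(),st[i][4],'xy',np.round(r[0],4),'size',np.round(r[1],4),'barang',np.degrees(np.arctan2(e[1],e[0])).round(1)%180,'pol',np.hypot(*d).round(4),np.degrees(np.arctan2(d[1],d[0])).round(1),'z',np.median(Z[l==i]).round(4))
    for nm,m,z in(('knob',near&(Z>.165)&(Z<.182)&(hsv[...,1]>80),.174),('mill',near&(Z>.18)&(Z<.2)&(hsv[...,2]<90),.185),('lids',near&(Z>.125)&(Z<.1395)&(hsv[...,2]<60),.134)):
        n,l,st,c=cv2.connectedComponentsWithStats(m.astype(np.uint8))
        for i in range(1,n):
            if st[i][4]<60: continue
            v,u=np.nonzero(l==i);W=ray(f,np.c_[u,v],z)[:,:2].astype(np.float32);r=cv2.minEnclosingCircle(W)
            d=np.array(r[0])-ax
            print(nm,c[i].round(),st[i][4],np.round(r[0],4),'rad',round(r[1],4),'pol',np.hypot(*d).round(4),np.degrees(np.arctan2(d[1],d[0])).round(1))
E
python3 - <<'E'
from meas import *
for n in("w1","top","scene"):
    print(n);meas(dict(np.load(n+".npz")))
E
```

```text
w1
bar px [237. 186.] 315 xy [0.5018 0.0952] size [0.0102 0.0377] barang 137.2 pol 0.0792 171.2 z 0.1526
bar px [308. 202.] 302 xy [0.5511 0.1567] size [0.0105 0.0366] barang 90.7 pol 0.0792 111.4 z 0.1524
bar px [281. 306.] 251 xy [0.6578 0.0717] size [0.0113 0.0415] barang 130.8 pol 0.0786 -8.3 z 0.1523
knob [259. 257.] 631 [0.5787 0.0843] rad 0.017 pol 0.0018 134.2
lids [196. 230.] 1046 [0.5305 0.022 ] rad 0.0235 pol 0.0786 -129.0
lids [319. 254.] 603 [0.6284 0.1438] rad 0.0236 pol 0.0777 51.4
lids [279. 284.] 76 [0.6471 0.0763] rad 0.0192 pol 0.0674 -5.7
top
bar px [259. 165.] 57 xy [0.6571 0.0697] size [0.0108 0.0377] barang 128.1 pol 0.0782 -9.8 z 0.1498
bar px [225. 205.] 59 xy [0.5487 0.1566] size [0.0079 0.0366] barang 90.1 pol 0.08 113.1 z 0.1503
bar px [249. 224.] 61 xy [0.4997 0.093 ] size [0.0092 0.0365] barang 135.7 pol 0.0809 172.9 z 0.1502
knob [254. 193.] 125 [0.5772 0.0812] rad 0.0168 pol 0.0033 -147.8
mill [283. 181.] 82 [0.6063 0.0068] rad 0.0153 pol 0.0806 -71.0
lids [232. 178.] 218 [0.6273 0.1433] rad 0.0231 pol 0.0766 51.9
lids [278. 215.] 232 [0.5283 0.0186] rad 0.023 pol 0.0826 -128.8
scene
bar px [316. 217.] 56 xy [0.5047 0.0949] size [0.0145 0.039 ] barang 139.4 pol 0.0762 171.0 z 0.1508
bar px [329. 239.] 59 xy [0.5545 0.1567] size [0.0369 0.014 ] barang 86.5 pol 0.078 109.1 z 0.1511
bar px [282. 257.] 63 xy [0.6629 0.0715] size [0.0142 0.0374] barang 130.8 pol 0.0837 -7.9 z 0.1506
knob [300. 233.] 107 [0.585 0.084] rad 0.0177 pol 0.0051 11.9
mill [270. 227.] 76 [0.6155 0.0089] rad 0.0164 pol 0.0821 -64.4
lids [288. 218.] 180 [0.5345 0.0206] rad 0.0249 pol 0.0773 -126.1
lids [271. 241.] 63 [0.6156 0.0098] rad 0.0213 pol 0.0814 -64.1
lids [312. 263.] 217 [0.6336 0.1457] rad 0.024 pol 0.0826 49.5
```

>>> jog_arm:
  delta_pos:
    - [-0.002,-0.024,0.02]
    - [-0.0017,-0.0238,0.03]
    - [0,0,0.03]
    - [0,0,0.03]
    - [0,0,0.03]
    - [0,0,0.02]
    - [0,0,0.01]
    - [0,0,0]
  turn:
    - [0,0,0.148]
    - [0,0,0.148]
    - [0,0,0]
    - [0,0,0]
    - [0,0,0]
    - [0,0,0]
    - [0,0,0]
    - [0,0,0]
  gripper: [0.5,0.5,0.5,0.5,0.5,0.5,0.5,0.5]

```text
t: 2.4
ee_pos: [0.4973, 0.0993, 0.1691]
tool_rot: [0.363, 0.932, -0.0, -0.0]
ft_force: [0.5, 0.2, -0.0]
finger_gap: 0.497
gripper_force: 0.0
```

```bash
cat > plan.py <<'E'
from h import *
def plan(xy,yaw,z):
    s=sense();M=R.from_quat(s['tool_rot']);x=M.as_matrix()[:,0];y0=np.degrees(np.arctan2(x[1],x[0]))
    d=M.inv().apply(np.array([*xy,z])-s['ee_pos'])
    dy=(y0-yaw+90)%180-90
    print('t',round(s['t'],2),'tcp',np.round(s['ee_pos'],4),'yaw',y0.round(1),'tilt',M.as_matrix()[:,2].round(3),'d',d.round(4),'turn z',np.radians(dy).round(3),'j',np.round(s['joint_pos'],2),'gap',s['finger_gap'])
E
python3 - <<'E'
from plan import *
plan((.5018,.0952),137.2,.140)
f=grab_frame("wrist");np.savez("w2.npz",**f);cv2.imwrite("pics/w2.png",f['frame'][:,:,::-1])
from meas import *
meas(f,(.5796,.0834))
E
```

```text
t 2.4 tcp [0.4973 0.0993 0.1691] yaw 137.5 tilt [-0.001 -0.    -1.   ] d [-0.0061 -0.      0.0291] turn z 0.005 j [-0.26  0.7   0.01  1.81 -0.01  0.63  0.58] gap 0.49672196806966273
bar px [419. 250.] 1430 xy [0.5496 0.1564] size [0.0146 0.0369] barang 90.3 pol 0.0789 112.3 z 0.1522
bar px [280. 259.] 1059 xy [0.501  0.0952] size [0.0094 0.0392] barang 136.9 pol 0.0795 171.5 z 0.1525
bar px [412. 405.] 114 xy [0.6451 0.0866] size [0.0175 0.0059] barang 4.9 pol 0.0656 2.8 z 0.1488
mill [232. 282.] 415 [0.4843 0.0805] rad 0.0171 pol 0.0953 -178.3
mill [331. 282.] 401 [0.5138 0.1143] rad 0.0159 pol 0.0727 154.8
mill [207. 273.] 238 [0.4705 0.0773] rad 0.0076 pol 0.1093 -176.8
mill [355. 273.] 224 [0.5165 0.1267] rad 0.0073 pol 0.0765 145.6
lids [385. 219.] 277 [0.5408 0.1555] rad 0.0201 pol 0.0819 118.3
lids [278. 217.] 155 [0.4927 0.1028] rad 0.0192 pol 0.089 167.4
lids [404. 218.] 72 [0.538  0.1624] rad 0.003 pol 0.0893 117.8
lids [407. 238.] 164 [0.5506 0.1565] rad 0.0189 pol 0.0787 111.6
lids [388. 231.] 69 [0.538  0.1505] rad 0.0031 pol 0.079 121.7
lids [255. 242.] 80 [0.4882 0.0857] rad 0.0032 pol 0.0914 178.6
lids [256. 259.] 74 [0.4967 0.0779] rad 0.0033 pol 0.0831 -176.2
lids [467. 312.] 1262 [0.6259 0.1502] rad 0.0254 pol 0.0812 55.3
lids [244. 335.] 1364 [0.5324 0.0328] rad 0.021 pol 0.0692 -133.0
lids [396. 378.] 126 [0.6381 0.0871] rad 0.0102 pol 0.0586 3.7
lids [403. 393.] 60 [0.6536 0.0804] rad 0.0057 pol 0.0741 -2.3
```

View pics/w2.png

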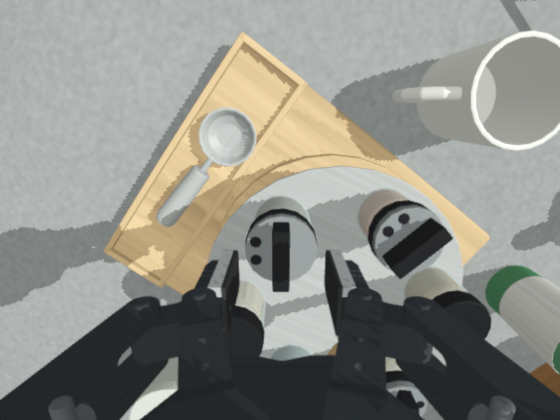

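The dial c bar at (280,259) is centred and square between the fingers. Descending and closing.

>>> jog_arm:
  delta_pos:
    - [-0.0058,0,0.015]
    - [0,0,0.014]
    - [0,0,0]
    - [0,0,0]
    - [0,0,0]
    - [0,0,0]
    - [0,0,0]
  turn:
    - [0,0,0]
    - [0,0,0]
    - [0,0,0]
    - [0,0,0]
    - [0,0,0]
    - [0,0,0]
    - [0,0,0]
  gripper: [0.5,0.5,0.5,0,0,0,0]
  force: 50

```text
t: 3.32
ee_pos: [0.5019, 0.095, 0.1408]
tool_rot: [0.363, 0.932, 0.0, 0.0]
ft_force: [-2.7, 0.5, 5.3]
finger_gap: 0.098
gripper_force: 49.4
```

>>> jog_arm:
  delta_pos:
    - [0,0,0]
    - [0,0,0]
    - [0,0,0]
    - [0,0,0]
    - [0,0,0]
    - [0,0,0]
    - [0,0,0]
    - [0,0,0]
    - [0,0,0]
    - [0,0,0]
  turn:
    - [0,0,0.12]
    - [0,0,0.12]
    - [0,0,0.12]
    - [0,0,0.12]
    - [0,0,0.12]
    - [0,0,0.12]
    - [0,0,0.12]
    - [0,0,0.12]
    - [0,0,0.06]
    - [0,0,0]
  gripper: [0,0,0,0,0,0,0,0,0,0]

```text
t: 4.58
ee_pos: [0.5033, 0.096, 0.1408]
tool_rot: [0.771, 0.636, 0.002, 0.001]
ft_force: [6.8, 6.0, -1.9]
finger_gap: 0.096
gripper_force: 49.1
```

Run:
```python
from plan import *
plan((.5018,.0952),81.2,.140);s=sense();print(s['ft_force'],s['wrist_torque'])
```

```text
t 4.58 tcp [0.5033 0.096  0.1408] yaw 79.0 tilt [ 0.003  0.001 -1.   ] d [-0.001  -0.0013  0.0008] turn z -0.038 j [-0.41  0.77  0.29  1.83 -0.37  0.59 -0.08] gap 0.09642609347266642
[ 6.82963055  5.97463733 -1.91105257] [ 1.09178319 -1.52681996  0.41705514]
```

>>> jog_arm:
  delta_pos:
    - [0,0,0]
    - [0,0,0]
    - [0,0,0]
    - [0,0,-0.02]
    - [0,0,-0.04]
    - [0,0,-0.045]
    - [0,0,-0.045]
    - [0,0,-0.03]
    - [0,0,0]
    - [0,0,0]
  turn:
    - [0,0,-0.03]
    - [0,0,0]
    - [0,0,0]
    - [0,0,0]
    - [0,0,0]
    - [0,0,0]
    - [0,0,0]
    - [0,0,0]
    - [0,0,0]
    - [0,0,0]
  gripper: [0.5,0.5,0.5,0.5,0.5,0.5,0.5,0.5,0.5,0.5]

```text
t: 5.82
ee_pos: [0.5017, 0.0949, 0.3197]
tool_rot: [0.762, 0.648, -0.0, -0.0]
ft_force: [-0.4, -0.1, -0.9]
finger_gap: 0.499
gripper_force: 0.0
```

Run:
```python
from plan import *
from meas import *
plan((.5508,.1566),90.5,.170)
f=grab_frame("wrist");np.savez("w3.npz",**f)
for n in("wrist","top"): print(n);meas(grab_frame(n),(.5796,.0834))
```

```text
t 5.83 tcp [0.5017 0.0949 0.3197] yaw 80.7 tilt [-0.001 -0.    -1.   ] d [0.0688 0.0386 0.1496] turn z -0.171 j [-0.48  0.54  0.41  1.56 -0.24  1.09 -0.17] gap 0.4990976334777473
wrist
bar px [324. 117.] 399 xy [0.5521 0.1564] size [0.0097 0.037 ] barang 90.1 pol 0.078 110.6 z 0.1524
bar px [283. 187.] 331 xy [0.5027 0.0949] size [0.0375 0.0082] barang 80.7 pol 0.0777 171.5 z 0.1525
bar px [437. 186.] 370 xy [0.6588 0.0708] size [0.0106 0.0409] barang 130.0 pol 0.0802 -9.0 z 0.1524
bar px [386. 240.] 181 xy [0.6042 0.0186] size [0.0352 0.0178] barang 31.1 pol 0.0693 -69.3 z 0.1515
knob [365. 191.] 839 [0.5799 0.0843] rad 0.0167 pol 0.001 72.7
mill [403. 260.] 630 [0.6086 0.0111] rad 0.0156 pol 0.0779 -68.1
lids [398. 116.] 1538 [0.63   0.1449] rad 0.0234 pol 0.0796 50.7
lids [412. 175.] 80 [0.647  0.0773] rad 0.0185 pol 0.0677 -5.1
lids [317. 240.] 1089 [0.5313 0.0222] rad 0.0235 pol 0.078 -128.3
lids [381. 233.] 318 [0.6082 0.0119] rad 0.021 pol 0.077 -68.2
top
mill [283. 181.] 84 [0.606  0.0062] rad 0.0151 pol 0.0816 -71.1
lids [278. 215.] 227 [0.5283 0.0193] rad 0.0227 pol 0.0822 -128.7
```

>>> jog_arm:
  delta_pos:
    - [0.034,0.0196,0.01]
    - [0.0348,0.0196,0.02]
    - [0,0,0.03]
    - [0,0,0.03]
    - [0,0,0.03]
    - [0,0,0.03]
    - [0,0,0]
    - [0,0,0]
  turn:
    - [0,0,0]
    - [0,0,0]
    - [0,0,-0.084]
    - [0,0,-0.084]
    - [0,0,0]
    - [0,0,0]
    - [0,0,0]
    - [0,0,0]
  gripper: [0.5,0.5,0.5,0.5,0.5,0.5,0.5,0.5]

```text
t: 6.98
ee_pos: [0.5521, 0.1564, 0.1712]
tool_rot: [0.705, 0.709, 0.0, 0.0]
ft_force: [-0.2, -0.3, 0.5]
finger_gap: 0.497
gripper_force: 0.0
```

Run:
```python
from plan import *
from meas import *
plan((.5514,.1565),90.3,.140)
meas(grab_frame("wrist"),(.580,.0836))
```

```text
t 6.97 tcp [0.5521 0.1564 0.1712] yaw 90.3 tilt [ 0.001  0.    -1.   ] d [ 0.0001 -0.0007  0.0312] turn z 0.001 j [-0.48  0.8   0.29  1.57 -0.29  0.81 -0.06] gap 0.4966362632076644
bar px [283. 245.] 1075 xy [0.5527 0.1583] size [0.0392 0.0092] barang 90.0 pol 0.0795 110.1 z 0.1525
bar px [439. 356.] 90 xy [0.6555 0.0798] size [0.0033 0.0185] barang 134.2 pol 0.0756 -2.8 z 0.1523
knob [327. 352.] 94 [0.5758 0.1043] rad 0.006 pol 0.0212 101.5
mill [233. 281.] 392 [0.5295 0.1529] rad 0.0173 pol 0.0858 126.1
mill [330. 280.] 377 [0.5744 0.1537] rad 0.0167 pol 0.0703 94.5
mill [208. 272.] 215 [0.5172 0.1599] rad 0.0075 pol 0.0988 129.4
mill [355. 271.] 207 [0.5859 0.1608] rad 0.0071 pol 0.0774 85.6
lids [280. 204.] 126 [0.552  0.1704] rad 0.0189 pol 0.0912 107.9
lids [404. 251.] 3792 [0.6293 0.1463] rad 0.0245 pol 0.0798 51.8
lids [257. 228.] 75 [0.5371 0.1619] rad 0.0031 pol 0.0893 118.8
lids [258. 247.] 67 [0.5375 0.1492] rad 0.0031 pol 0.0782 123.0
```

>>> jog_arm:
  delta_pos:
    - [0.001,0,0.016]
    - [0,0,0.015]
    - [0,0,0]
    - [0,0,0]
    - [0,0,0]
    - [0,0,0]
    - [0,0,0]
  turn:
    - [0,0,0]
    - [0,0,0]
    - [0,0,0]
    - [0,0,0]
    - [0,0,0]
    - [0,0,0]
    - [0,0,0]
  gripper: [0.5,0.5,0.5,0,0,0,0]
  force: 50

```text
t: 7.9
ee_pos: [0.5523, 0.1573, 0.14]
tool_rot: [0.705, 0.709, 0.0, 0.0]
ft_force: [-0.1, -2.1, 6.3]
finger_gap: 0.097
gripper_force: 49.9
```

>>> jog_arm:
  delta_pos:
    - [0,0,0]
    - [0,0,0]
    - [0,0,0]
    - [0,0,0]
    - [0,0,0]
    - [0,0,0]
    - [0,0,0]
    - [0,0,0]
    - [0,0,0]
    - [0,0,0]
  turn:
    - [0,0,0.14]
    - [0,0,0.14]
    - [0,0,0.14]
    - [0,0,0.14]
    - [0,0,0.14]
    - [0,0,0.14]
    - [0,0,0.14]
    - [0,0,0.14]
    - [0,0,0.14]
    - [0,0,0]
  gripper: [0,0,0,0,0,0,0,0,0,0]

```text
t: 9.15
ee_pos: [0.554, 0.1567, 0.1401]
tool_rot: [0.988, 0.157, 0.003, 0.001]
ft_force: [12.7, -4.7, -1.2]
finger_gap: 0.096
gripper_force: 53.1
```

Run:
```python
from plan import *
plan((.552,.1572),20.5,.140);s=sense();print(s['ft_force'],s['wrist_torque'])
```

```text
t 9.15 tcp [0.554  0.1567 0.1401] yaw 18.1 tilt [ 0.005 -0.002 -1.   ] d [-0.0017 -0.0011  0.0001] turn z -0.043 j [-0.63  0.92  0.64  1.61 -0.68  0.84 -0.98] gap 0.09606581088558991
[12.67707994 -4.70101871 -1.21912222] [-1.12634933 -2.91297263  0.81140615]
```

Against the stop (0.8 N m). Release it, go up, then on to dial a.

>>> jog_arm:
  delta_pos:
    - [0,0,0]
    - [0,0,0]
    - [0,0,0]
    - [0,0,-0.02]
    - [0,0,-0.04]
    - [0,0,-0.045]
    - [0,0,-0.045]
    - [0,0,-0.03]
    - [0,0,0]
    - [0,0,0]
  turn:
    - [0,0,-0.03]
    - [0,0,0]
    - [0,0,0]
    - [0,0,0]
    - [0,0,0]
    - [0,0,0]
    - [0,0,0]
    - [0,0,0]
    - [0,0,0]
    - [0,0,0]
  gripper: [0.5,0.5,0.5,0.5,0.5,0.5,0.5,0.5,0.5,0.5]

```text
t: 10.4
ee_pos: [0.5515, 0.1576, 0.3186]
tool_rot: [0.985, 0.172, -0.001, -0.0]
ft_force: [0.4, 0.2, -0.7]
finger_gap: 0.503
gripper_force: 0.0
```

Run:
```python
from plan import *
from meas import *
plan((.6585,.0712),130.4,.170)
f=grab_frame("wrist");meas(f,(.580,.0836));cv2.imwrite("pics/w4.png",f['frame'][:,:,::-1])
```

```text
t 10.4 tcp [0.5515 0.1576 0.3186] yaw 19.9 tilt [-0.001 -0.    -1.   ] d [0.0714 0.1177 0.1485] turn z 1.212 j [-0.67  0.72  0.77  1.34 -0.5   1.27 -1.11] gap 0.5025169239728269
bar px [405. 113.] 438 xy [0.6603 0.0718] size [0.0108 0.0389] barang 129.9 pol 0.0812 -8.4 z 0.1523
bar px [428. 177.] 218 xy [0.6116 0.0205] size [0.0176 0.0364] barang 178.3 pol 0.0706 -63.4 z 0.1517
bar px [284. 185.] 348 xy [0.5537 0.1569] size [0.0373 0.0091] barang 20.2 pol 0.0779 109.7 z 0.1525
bar px [318. 244.] 250 xy [0.5048 0.0973] size [0.0343 0.0111] barang 81.6 pol 0.0764 169.6 z 0.1522
knob [366. 188.] 854 [0.583  0.0845] rad 0.0168 pol 0.0031 16.1
mill [454. 189.] 766 [0.6112 0.0115] rad 0.0157 pol 0.0786 -66.6
lids [321. 114.] 1485 [0.6313 0.1448] rad 0.0218 pol 0.0798 50.0
lids [420. 173.] 342 [0.6109 0.0125] rad 0.0208 pol 0.0775 -66.5
lids [389. 237.] 1172 [0.5329 0.0225] rad 0.0242 pol 0.0772 -127.6
```

View pics/w4.png

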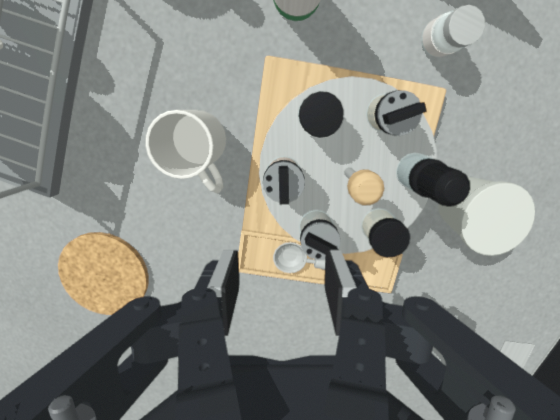

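The view shows dial b's bar at (284,185) lying along the rim, dial a at (405,113), and the mill at (440,185). Going to dial a.

>>> jog_arm:
  delta_pos:
    - [0.0241,0.0391,0]
    - [0.0241,0.0391,0]
    - [0.024,0.0391,0]
    - [0,0,0]
    - [0,0,0]
    - [0,0,0]
    - [0,0,0]
    - [0,0,0]
    - [0,0,0]
    - [0,0,0]
  turn:
    - [0,0,0]
    - [0,0,0]
    - [0,0,0]
    - [0,0,-0.18]
    - [0,0,-0.18]
    - [0,0,-0.18]
    - [0,0,-0.18]
    - [0,0,-0.18]
    - [0,0,-0.18]
    - [0,0,-0.18]
  gripper: [0.5,0.5,0.5,0.5,0.5,0.5,0.5,0.5,0.5,0.5]

```text
t: 11.7
ee_pos: [0.6593, 0.0718, 0.3182]
tool_rot: [0.692, 0.722, -0.001, -0.001]
ft_force: [-0.9, 0.6, -1.0]
finger_gap: 0.501
gripper_force: 0.0
```

>>> jog_arm:
  delta_pos:
    - [0,0,0.02]
    - [0,0,0.03]
    - [0,0,0.03]
    - [0,0,0.03]
    - [0,0,0.02]
    - [0,0,0.015]
    - [0,0,0]
    - [0,0,0]
  turn:
    - [0,0,-0.166]
    - [0,0,-0.166]
    - [0,0,-0.166]
    - [0,0,-0.166]
    - [0,0,0]
    - [0,0,0]
    - [0,0,0]
    - [0,0,0]
  gripper: [0.5,0.5,0.5,0.5,0.5,0.5,0.5,0.5]

```text
t: 12.7
ee_pos: [0.6598, 0.0717, 0.1749]
tool_rot: [0.422, 0.907, 0.0, 0.0]
ft_force: [0.1, -0.2, 0.5]
finger_gap: 0.502
gripper_force: 0.0
```

Run:
```python
from plan import *
from meas import *
plan((.6591,.0718),130.4,.140)
f=grab_frame("wrist");meas(f,(.580,.0836));cv2.imwrite("pics/w5.png",f['frame'][:,:,::-1])
```

```text
t 12.7 tcp [0.6598 0.0717 0.1749] yaw 130.1 tilt [ 0.001 -0.    -1.   ] d [ 0.0005 -0.0005  0.0349] turn z -0.005 j [-0.24  0.93  0.21  1.19 -0.2   1.04  0.69] gap 0.5017666564276452
bar px [70. 26.] 1945 xy [0.505  0.0947] size [0.0384 0.0146] barang 80.7 pol 0.0758 171.6 z 0.152
bar px [250.   3.] 179 xy [0.5672 0.1554] size [0.0146 0.0043] barang 39.6 pol 0.0729 100.1 z 0.1504
bar px [281. 246.] 992 xy [0.6597 0.0712] size [0.009 0.039] barang 129.6 pol 0.0807 -8.8 z 0.1525
bar px [163. 256.] 698 xy [0.611  0.0209] size [0.0195 0.0353] barang 178.1 pol 0.07 -63.7 z 0.1519
knob [167. 150.] 2268 [0.5829 0.0842] rad 0.0169 pol 0.0029 12.0
mill [234. 276.] 353 [0.6451 0.0544] rad 0.0166 pol 0.0713 -24.2
mill [329. 277.] 351 [0.6797 0.0831] rad 0.0168 pol 0.0997 -0.3
mill [209. 269.] 165 [0.6309 0.0519] rad 0.0062 pol 0.06 -31.9
mill [354. 269.] 148 [0.6839 0.0964] rad 0.0058 pol 0.1047 7.0
mill [123. 291.] 1326 [0.6103 0.0126] rad 0.0153 pol 0.0772 -66.9
lids [91. 35.] 238 [0.5033 0.0934] rad 0.0188 pol 0.0774 172.8
lids [243.  37.] 199 [0.5662 0.1494] rad 0.0174 pol 0.0672 101.8
lids [124.  52.] 330 [0.5176 0.0961] rad 0.0189 pol 0.0636 168.7
lids [325. 112.] 4777 [0.6313 0.1441] rad 0.0222 pol 0.0793 49.7
lids [ 70. 167.] 4394 [0.5333 0.0224] rad 0.025 pol 0.077 -127.3
lids [276. 205.] 122 [0.6499 0.0805] rad 0.0179 pol 0.07 -2.5
lids [173. 242.] 985 [0.6107 0.0124] rad 0.0212 pol 0.0776 -66.7
lids [306. 230.] 61 [0.6698 0.0838] rad 0.0028 pol 0.0898 0.1
```

View pics/w5.png

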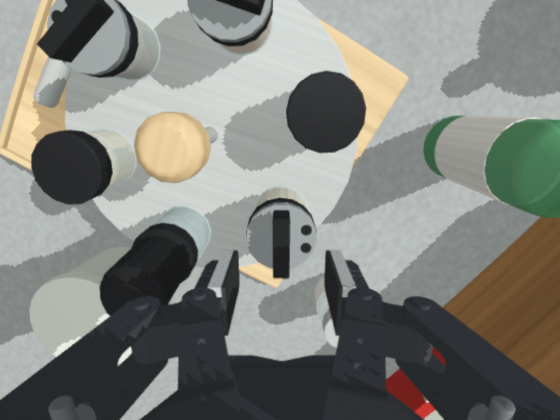

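Dial a's bar at (281,246) is centred and square to the fingers. The mill at (150,265) stays clear of the left finger.

>>> jog_arm:
  delta_pos:
    - [0,0,0.017]
    - [0,0,0.017]
    - [0,0,0]
    - [0,0,0]
    - [0,0,0]
    - [0,0,0]
    - [0,0,0]
  turn:
    - [0,0,0]
    - [0,0,0]
    - [0,0,0]
    - [0,0,0]
    - [0,0,0]
    - [0,0,0]
    - [0,0,0]
  gripper: [0.5,0.5,0.5,0,0,0,0]
  force: 50

```text
t: 13.62
ee_pos: [0.6597, 0.0718, 0.1411]
tool_rot: [0.422, 0.907, 0.0, 0.0]
ft_force: [-3.0, -0.1, 5.6]
finger_gap: 0.099
gripper_force: 49.6
```

>>> jog_arm:
  delta_pos:
    - [0,0,0]
    - [0,0,0]
    - [0,0,0]
    - [0,0,0]
    - [0,0,0]
    - [0,0,0]
    - [0,0,0]
    - [0,0,0]
    - [0,0,0]
  turn:
    - [0,0,0.12]
    - [0,0,0.12]
    - [0,0,0.12]
    - [0,0,0.12]
    - [0,0,0.12]
    - [0,0,0.12]
    - [0,0,0.12]
    - [0,0,0.076]
    - [0,0,0]
  gripper: [0,0,0,0,0,0,0,0,0]

```text
t: 14.75
ee_pos: [0.6611, 0.0699, 0.1412]
tool_rot: [0.78, 0.626, 0.001, 0.003]
ft_force: [11.1, -7.8, -1.1]
finger_gap: 0.097
gripper_force: 49.7
```

Run:
```python
from plan import *
plan((.6591,.0718),81.3,.140);s=sense();print(s['ft_force'],s['wrist_torque'])
```

```text
t 14.75 tcp [0.6611 0.0699 0.1412] yaw 77.5 tilt [ 0.004 -0.003 -1.   ] d [ 0.0015 -0.0024  0.0011] turn z -0.066 j [-0.33  1.    0.45  1.23 -0.45  1.01 -0.04] gap 0.09722247785012167
[11.06414127 -7.79325575 -1.13608623] [-1.92398458 -2.12768176  0.57882871]
```

>>> jog_arm:
  delta_pos:
    - [0,0,0]
    - [0,0,0]
    - [0,0,0]
    - [0,0,-0.02]
    - [0,0,-0.04]
    - [0,0,-0.045]
    - [0,0,-0.045]
    - [0,0,-0.03]
    - [0,0,0]
    - [0,0,0]
  turn:
    - [0,0,-0.04]
    - [0,0,0]
    - [0,0,0]
    - [0,0,0]
    - [0,0,0]
    - [0,0,0]
    - [0,0,0]
    - [0,0,0]
    - [0,0,0]
    - [0,0,0]
  gripper: [0.5,0.5,0.5,0.5,0.5,0.5,0.5,0.5,0.5,0.5]

```text
t: 16.0
ee_pos: [0.6593, 0.0718, 0.3195]
tool_rot: [0.767, 0.642, -0.0, -0.0]
ft_force: [-0.4, 0.3, -0.2]
finger_gap: 0.501
gripper_force: 0.0
```

Run:
```python
from plan import *
from meas import *
plan((.610,.0105),111.5,.25)
f=grab_frame("wrist");meas(f,(.5805,.0837))
P=cloud(f);Z=P[...,2];hsv=cv2.cvtColor(f['frame'],cv2.COLOR_RGB2HSV)
for n in("wrist","top"):
    g=f if n=="wrist" else grab_frame("top");P=cloud(g);Z=P[...,2];hsv=cv2.cvtColor(g['frame'],cv2.COLOR_RGB2HSV)
    b=((Z<.032)&(Z>.012)&(hsv[...,1]>70)&(hsv[...,0]<25)).astype(np.uint8);cs,_=cv2.findContours(b,0,1);cc=np.concatenate([c for c in cs if cv2.contourArea(c)>150])
    W=ray(g,cc.reshape(-1,2),.018)[:,:2].astype(np.float32);r=cv2.minAreaRect(W);print(n,r,cc.min((0,1)),cc.max((0,1)))
```

```text
t 16.0 tcp [0.6593 0.0718 0.3195] yaw 79.9 tilt [-0.001  0.    -1.   ] d [-0.069  -0.0377  0.0695] turn z -0.551 j [-0.32  0.85  0.5   0.93 -0.37  1.44 -0.1 ] gap 0.5007249334114171
bar px [162. 121.] 427 xy [0.5565 0.157 ] size [0.0383 0.0108] barang 20.2 pol 0.0771 108.1 z 0.1523
bar px [131. 189.] 426 xy [0.5051 0.0972] size [0.0372 0.0138] barang 79.8 pol 0.0766 169.9 z 0.152
bar px [284. 190.] 324 xy [0.6609 0.0686] size [0.0377 0.0082] barang 79.8 pol 0.0818 -10.6 z 0.1525
bar px [249. 241.] 154 xy [0.6144 0.0187] size [0.0165 0.0345] barang 154.1 pol 0.0733 -62.5 z 0.1514
knob [202. 195.] 791 [0.5841 0.0837] rad 0.0166 pol 0.0036 0.6
mill [247. 265.] 450 [0.6109 0.0097] rad 0.015 pol 0.08 -67.7
lids [245. 120.] 1449 [0.6342 0.1428] rad 0.0218 pol 0.0798 47.7
lids [155. 179.] 70 [0.5185 0.0993] rad 0.0181 pol 0.0639 165.8
lids [180. 243.] 1129 [0.5322 0.0235] rad 0.0238 pol 0.0772 -128.8
lids [252. 234.] 288 [0.6114 0.0109] rad 0.0206 pol 0.0791 -67.0
wrist ((0.629157304763794, 0.04679602384567261), (0.4994733929634094, 0.7270261645317078), 78.88707733154297) [0 0] [477 330]
top ((0.4392160177230835, -0.021248281002044678), (0.8773285746574402, 0.5586634874343872), 83.4481430053711) [128 156] [436 367]
```

>>> jog_arm:
  delta_pos:
    - [-0.0352,-0.0188,0]
    - [-0.0353,-0.0188,0]
    - [0,0,0.02]
    - [0,0,0.02]
    - [0,0,0.02]
    - [0,0,0]
    - [0,0,0]
  turn:
    - [0,0,0]
    - [0,0,0]
    - [0,0,-0.178]
    - [0,0,-0.178]
    - [0,0,-0.178]
    - [0,0,0]
    - [0,0,0]
  gripper: [0.65,0.65,0.65,0.65,0.65,0.65,0.65]

```text
t: 16.98
ee_pos: [0.6103, 0.0088, 0.2608]
tool_rot: [0.572, 0.82, 0.0, 0.0]
ft_force: [0.2, 0.0, -0.0]
finger_gap: 0.65
gripper_force: 0.0
```

Run:
```python
from plan import *
from meas import *
plan((.6098,.009),110.5,.142)
f=grab_frame("wrist");meas(f,(.581,.0835));cv2.imwrite("pics/w6.png",f['frame'][:,:,::-1])
```

```text
t 16.98 tcp [0.6103 0.0088 0.2608] yaw 110.3 tilt [ 0. -0. -1.] d [ 0.0004 -0.0005  0.1188] turn z -0.004 j [-0.22  0.76  0.34  1.3  -0.26  1.12  0.5 ] gap 0.6497503597587981
bar px [189.  50.] 828 xy [0.5044 0.0959] size [0.0372 0.0119] barang 79.1 pol 0.0776 170.8 z 0.1523
bar px [364. 157.] 624 xy [0.6589 0.068 ] size [0.0367 0.0114] barang 79.6 pol 0.0794 -11.3 z 0.1523
bar px [280. 188.] 137 xy [0.6044 0.0192] size [0.0333 0.0123] barang 18.7 pol 0.0684 -70.0 z 0.1516
knob [279. 106.] 1569 [0.5817 0.0819] rad 0.0159 pol 0.0018 -65.7
mill [279. 216.] 1211 [0.6081 0.0084] rad 0.0154 pol 0.0798 -70.2
lids [278.   4.] 62 [0.5559 0.1541] rad 0.0181 pol 0.075 109.6
lids [280.  29.] 103 [0.5597 0.1427] rad 0.0172 pol 0.0629 109.8
lids [365.  57.] 2538 [0.6317 0.1423] rad 0.0231 pol 0.0776 49.2
lids [216.  71.] 72 [0.5196 0.0909] rad 0.0159 pol 0.0619 173.2
lids [200. 153.] 2100 [0.5309 0.0221] rad 0.0229 pol 0.0792 -129.3
lids [279. 184.] 345 [0.6077 0.0088] rad 0.0204 pol 0.0793 -70.3
```

View pics/w6.png

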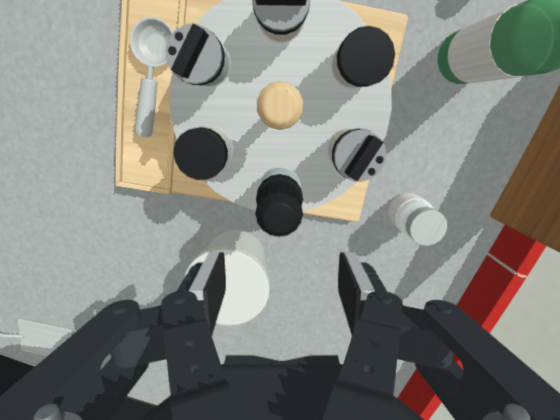

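The mill top at (279,216) and knob at (279,106) are in line with the tool's x, between the fingers. Descend and grip.

>>> jog_arm:
  delta_pos:
    - [0,-0.001,0.03]
    - [0,0,0.03]
    - [0,0,0.03]
    - [0,0,0.02]
    - [0,0,0.009]
    - [0,0,0]
    - [0,0,0]
    - [0,0,0]
    - [0,0,0]
    - [0,0,0]
  turn:
    - [0,0,0]
    - [0,0,0]
    - [0,0,0]
    - [0,0,0]
    - [0,0,0]
    - [0,0,0]
    - [0,0,0]
    - [0,0,0]
    - [0,0,0]
    - [0,0,0]
  gripper: [0.65,0.65,0.65,0.65,0.65,0.65,0,0,0,0]
  force: 40

```text
t: 18.27
ee_pos: [0.6096, 0.0084, 0.1424]
tool_rot: [0.57, 0.822, 0.0, 0.001]
ft_force: [-0.7, -0.6, 4.8]
finger_gap: 0.406
gripper_force: 39.9
```

Run:
```python
from plan import *
plan((.609,.0087),110.3,.142)
s=sense();print(s['ft_force'],s['wrist_torque'])
g=grab_frame("top");P=cloud(g);Z=P[...,2];hsv=cv2.cvtColor(g['frame'],cv2.COLOR_RGB2HSV)
for n,g in(("top0",dict(np.load("top.npz"))),("w1",dict(np.load("w1.npz")))):
    # spoon-ledge front edge and side edges: fit lines to board contour at z .018 (lips excluded by height)
    P=cloud(g);Z=P[...,2];hsv=cv2.cvtColor(g['frame'],cv2.COLOR_RGB2HSV)
    m=((hsv[...,0]<25)&(hsv[...,1]>70)&(np.hypot(P[...,0]-.55,P[...,1]-.076)<.22)&(Z>.01)&(Z<.03)).astype(np.uint8)
    cs,_=cv2.findContours(m,0,1);c=max(cs,key=cv2.contourArea)
    W=ray(g,c.reshape(-1,2),.018)[:,:2]
    a=np.radians(11);u=np.array([np.cos(a),np.sin(a)]);v=np.array([-u[1],u[0]]);q=(W-[.581,.0835])@np.c_[u,v]
    for nm,sel in(("front",(q[:,0]<-.17)&(abs(q[:,1])<.10)),("left",(q[:,1]>.11)&(abs(q[:,0]+.05)<.1)),("right",(q[:,1]<-.11)&(abs(q[:,0]+.05)<.1))):
        if sel.sum()<8: print(n,nm,'few');continue
        vx,vy,_,_=cv2.fitLine(W[sel].astype(np.float32),cv2.DIST_HUBER,0,.001,.001).ravel()
        print(n,nm,sel.sum(),'ang',np.degrees(np.arctan2(vy,vx)).round(2),'med',np.median(q[sel],0).round(4))
```

```text
t 18.27 tcp [0.6096 0.0084 0.1424] yaw 110.5 tilt [ 0.001 -0.    -1.   ] d [ 0.0005 -0.0005  0.0004] turn z 0.003 j [-0.2   0.89  0.29  1.46 -0.31  0.83  0.55] gap 0.4056247408411909
[-0.69293377 -0.56870484  4.76198192] [-0.08612174  0.30373633  0.20053584]
top0 front 71 ang -79.32 med [-0.1894  0.0003]
top0 left 93 ang 9.65 med [-0.0202  0.1216]
top0 right 95 ang 11.84 med [-0.024  -0.1236]
w1 front 107 ang -79.14 med [-0.1897  0.0015]
w1 left 124 ang 10.7 med [-0.0425  0.1227]
w1 right 48 ang 16.58 med [-0.1077 -0.1235]
```

>>> jog_arm:
  delta_pos:
    - [0.0003,-0.007,0]
    - [0.0003,-0.007,0]
    - [0.0003,-0.007,0]
    - [0.0003,-0.007,0]
    - [0.0003,-0.007,0]
    - [0.0003,-0.007,0]
    - [0.0003,-0.007,0]
    - [0.0003,-0.007,0]
    - [0.0003,-0.007,0]
    - [0.0003,-0.007,0]
  turn:
    - [0,0,0.0873]
    - [0,0,0.0873]
    - [0,0,0.0873]
    - [0,0,0.0873]
    - [0,0,0.0873]
    - [0,0,0.0873]
    - [0,0,0.0873]
    - [0,0,0.0873]
    - [0,0,0.0873]
    - [0,0,0.0873]
  gripper: [0,0,0,0,0,0,0,0,0,0]
  force: 50

```text
t: 19.58
ee_pos: [0.5429, 0.0139, 0.1425]
tool_rot: [0.865, 0.502, 0.002, 0.001]
ft_force: [8.6, 1.6, 1.2]
finger_gap: 0.407
gripper_force: 49.6
```

Run:
```python
from plan import *
a=np.radians(-119.2);plan((.581+.08*np.cos(a),.0835+.08*np.sin(a)),60.8,.142)
s=sense();print(s['ft_force'],s['wrist_torque']);d=s['ee_pos'][:2]-np.array([.581,.0835]);print(np.hypot(*d),np.degrees(np.arctan2(d[1],d[0])))
```

```text
t 19.57 tcp [0.5429 0.0139 0.1425] yaw 60.3 tilt [ 0.004  0.    -1.   ] d [-0.0007 -0.0007  0.0005] turn z -0.009 j [-0.35  0.84  0.52  1.72 -0.59  0.73 -0.04] gap 0.40650478637428245
[8.62191968 1.63801279 1.15210607] [ 0.47385928 -1.47139803 -0.47000388]
0.0793251304748008 -118.70126802037458
```

>>> jog_arm:
  delta_pos:
    - [0.0002,-0.007,0]
    - [0.0002,-0.007,0]
    - [0.0002,-0.007,0]
    - [0.0002,-0.007,0]
    - [0.0002,-0.007,0]
    - [0.0003,-0.007,0]
    - [0.0003,-0.007,0]
    - [0.0003,-0.007,0]
    - [0.0003,-0.007,0]
    - [0.0003,-0.007,0]
  turn:
    - [0,0,0.0873]
    - [0,0,0.0873]
    - [0,0,0.0873]
    - [0,0,0.0873]
    - [0,0,0.0873]
    - [0,0,0.0873]
    - [0,0,0.0873]
    - [0,0,0.0873]
    - [0,0,0.0873]
    - [0,0,0.0873]
  gripper: [0,0,0,0,0,0,0,0,0,0]

```text
t: 20.82
ee_pos: [0.505, 0.0684, 0.1425]
tool_rot: [0.996, 0.089, 0.004, 0.001]
ft_force: [22.3, -3.0, -10.1]
finger_gap: 0.405
gripper_force: 50.6
```

>>> jog_arm:
  delta_pos:
    - [0,0,0]
    - [0,0,0]
  turn:
    - [0,0,0]
    - [0,0,0]
  gripper: [0,0]

```text
t: 21.08
ee_pos: [0.505, 0.0681, 0.1425]
tool_rot: [0.996, 0.091, 0.004, 0.001]
ft_force: [21.5, -3.5, -7.1]
finger_gap: 0.403
gripper_force: 50.9
```

Run:
```python
from plan import *
from meas import *
a=np.radians(-169.2);plan((.581+.08*np.cos(a),.0835+.08*np.sin(a)),10.8,.142)
s=sense();print(s['ft_force'],s['wrist_torque']);d=s['ee_pos'][:2]-np.array([.581,.0835]);print(np.hypot(*d),np.degrees(np.arctan2(d[1],d[0])))
f=grab_frame("wrist");cv2.imwrite("pics/w7.png",f['frame'][:,:,::-1])
for n in("wrist","top","scene"):
  print(n);meas(f if n=="wrist" else grab_frame(n),(.581,.0835))
```

```text
t 21.07 tcp [0.505  0.0681 0.1425] yaw 10.4 tilt [ 0.008 -0.001 -1.   ] d [-0.0025 -0.0008  0.0005] turn z -0.007 j [-0.58  0.88  0.76  1.85 -0.86  0.77 -0.73] gap 0.40274652064202554
[21.53946044 -3.47252426 -7.08303942] [-0.46616216 -4.08446178 -0.57110387]
0.07750650455326832 -168.57509678453107
wrist
bar px [101.  21.] 1577 xy [0.6008 0.1579] size [0.0142 0.0212] barang 160.7 pol 0.077 75.1 z 0.1521
bar px [434. 194.] 2290 xy [0.5548 0.0088] size [0.0142 0.0374] barang 161.4 pol 0.0792 -109.3 z 0.1522
bar px [281. 249.] 868 xy [0.5152 0.0705] size [0.0168 0.038 ] barang 100.3 pol 0.0671 -168.8 z 0.152
bar px [221. 263.] 53 xy [0.5048 0.0979] size [0.0031 0.0054] barang 100.6 pol 0.0775 169.3 z 0.1548
bar px [342. 263.] 50 xy [0.5152 0.0415] size [0.0054 0.0028] barang 87.8 pol 0.0781 -147.4 z 0.1549
knob [291. 106.] 3574 [0.5814 0.082 ] rad 0.0159 pol 0.0016 -76.6
knob [275.  80.] 118 [0.5873 0.0857] rad 0.0046 pol 0.0066 18.9
knob [289. 105.] 62 [0.5798 0.08  ] rad 0.0038 pol 0.0037 -109.4
mill [282. 311.] 3950 [0.5067 0.0687] rad 0.0151 pol 0.0758 -168.8
mill [376. 315.] 3093 [
[... 764 characters left out ...]

lids [281. 232.] 1143 [0.51   0.0692] rad 0.0196 pol 0.0724 -168.6
top
lids [278. 177.] 222 [0.6284 0.021 ] rad 0.0233 pol 0.0784 -52.9
scene
bar px [280. 218.] 52 xy [0.5558 0.0083] size [0.0136 0.0389] barang 161.9 pol 0.0794 -108.5 z 0.1507
bar px [320. 255.] 60 xy [0.6122 0.1579] size [0.0128 0.0391] barang 159.6 pol 0.0807 67.2 z 0.1503
bar px [291. 261.] 66 xy [0.6637 0.0971] size [0.0159 0.038 ] barang 99.5 pol 0.0838 9.3 z 0.1512
knob [300. 233.] 108 [0.585  0.0839] rad 0.0178 pol 0.004 5.9
mill [308. 206.] 175 [0.4964 0.0667] rad 0.0503 pol 0.0862 -168.8
lids [328. 235.] 192 [0.5329 0.145 ] rad 0.0248 pol 0.0781 128.0
lids [271. 245.] 202 [0.6355 0.0227] rad 0.0245 pol 0.0816 -48.1
```

View pics/w7.png

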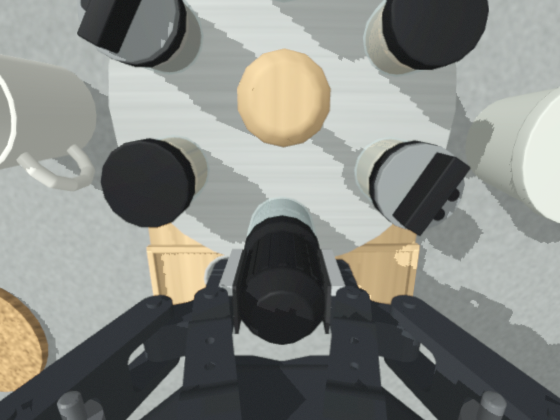

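The mill head (282,300), knob (284,98) and ledge corners (150,247) and (416,247), whose midpoint is 283, show the mill centred behind the ledge. I'll ease off the radial strain of about 21 N.

>>> jog_arm:
  delta_pos:
    - [0.002,0,0]
    - [0,0,0]
    - [0,0,0]
    - [0,0,0]
  turn:
    - [0,0,0]
    - [0,0,0]
    - [0,0,0]
    - [0,0,0]
  gripper: [0,0,0,0]

```text
t: 21.72
ee_pos: [0.5051, 0.0681, 0.1424]
tool_rot: [0.996, 0.091, 0.002, 0.001]
ft_force: [4.1, -5.5, 5.2]
finger_gap: 0.406
gripper_force: 52.0
```

Run:
```python
from plan import *
from meas import *
s=sense();print(s['ft_force'],s['wrist_torque'],s['ee_pos'],np.abs(s['joint_vel']).max());d=s['ee_pos'][:2]-np.array([.583,.0832]);print(np.hypot(*d),np.degrees(np.arctan2(d[1],d[0])))
f=grab_frame("wrist")
K,D=cam(f)
# lateral check in board frame: ledge corners (z .018), mill and knob in the same view
h=cv2.cvtColor(f['frame'],cv2.COLOR_RGB2HSV);P=cloud(f);m=((h[...,0]<25)&(h[...,1]>60)&(P[...,2]<.03)&(P[...,2]>.012))
v,u=np.nonzero(m);W=ray(f,np.c_[u,v],.018)[:,:2];a=np.radians(10.8);q=(W-[.583,.0832])@np.array([[np.cos(a),-np.sin(a)],[np.sin(a),np.cos(a)]])
b=(q[:,0]<-.125)&(q[:,0]>-.2)
e=[]
for lo in np.arange(-.15,-.125,.005):
    k=(q[:,0]>lo)&(q[:,0]<lo+.005)
    if k.sum()>10: print(round(lo,3),np.percentile(q[k,1],[.5,99.5]).round(4))
meas(f,(.583,.0832))
```

```text
[ 4.12019511 -5.5252012   5.17653692] [-1.0881406  -0.772655   -0.49224992] [0.50508808 0.06813343 0.14244715] 0.001592337394831356
0.07935533627338036 -169.0552604492405
-0.15 [-0.1281  0.1261]
-0.145 [-0.1279  0.1263]
-0.14 [-0.1279  0.1262]
-0.135 [-0.128   0.1263]
-0.13 [-0.1278  0.1265]
bar px [101.  21.] 1580 xy [0.6004 0.1577] size [0.0147 0.0206] barang 163.0 pol 0.0765 76.9 z 0.1521
bar px [434. 194.] 2302 xy [0.5549 0.0087] size [0.014  0.0374] barang 160.4 pol 0.0796 -110.7 z 0.1521
bar px [281. 250.] 875 xy [0.5151 0.0704] size [0.0174 0.038 ] barang 100.3 pol 0.0691 -169.4 z 0.152
bar px [221. 263.] 55 xy [0.5049 0.0979] size [0.0031 0.0054] barang 100.6 pol 0.0794 169.4 z 0.1549
bar px [342. 263.] 55 xy [0.5151 0.0415] size [0.0053 0.0032] barang 89.7 pol 0.0797 -148.4 z 0.1551
knob [291. 106.] 3623 [0.5813 0.082 ] rad 0.0159 pol 0.002 -144.7
knob [275.  80.] 89 [0.5869 0.0857] rad 0.0041 pol 0.0046 32.2
mill [282. 311.] 3954 [0.5069 0.069 ] rad 0.0152 pol 0.0775 -169.4
mill [376. 315.] 3134 [0.5079 0.0337] rad 0.0254 pol 0.09 -146.6
mill [188. 316.] 3175 [0.495  0.1016] rad 0.0249 pol 0.0899 168.2
mill [144. 354.] 122 [0.4741 0.1197] rad 0.0032 pol 0.1148 161.5
mill [420. 357.] 103 [0.4946 0.0098] rad 0.0042 pol 0.1149 -140.3
lids [126.  26.] 228 [0.6019 0.1564] rad 0.0126 pol 0.0756 75.5
lids [168.  40.] 427 [0.6014 0.1445] rad 0.0182 pol 0.064 73.3
lids [434.  29.] 5843 [0.6306 0.0223] rad 0.0242 pol 0.0773 -52.0
lids [147. 183.] 6191 [0.5315 0.1414] rad 0.0241 pol 0.0777 131.5
lids [382. 169.] 278 [0.5578 0.0201] rad 0.0188 pol 0.068 -111.8
lids [416. 185.] 227 [0.555 0.009] rad 0.0188 pol 0.0793 -110.7
lids [454. 195.] 75 [ 0.5536 -0.0115] rad 0.0033 pol 0.0991 -107.2
lids [440. 215.] 66 [ 0.5409 -0.0075] rad 0.002 pol 0.1 -114.9
lids [282. 232.] 1149 [0.5101 0.0692] rad 0.0196 pol 0.0743 -169.1
```

```bash
python3 -c "
from bench import *
print(hand_in())"
```

```text
the job is handed in; nothing more can be done
None
```

I turned all three twist tops clockwise to their stops, then turned the rack until the mill faced the front, centred behind the spoon ledge to within about 1 mm (1°). I handed the job in at about 22 s with the gripper still closed on the mill head; the hand-in gave no verdict.

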